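Clamp a bushing for measuring

TASK

Seat the flanged bushing flange-down on the fixture's spigot, flat on the plate. Then take the swing clamp from its parking block, pass its T-bar down through the slot in the plate until the shoulder rests on the plate, and give it a quarter turn so that the bar locks crosswise under the plate and the nose lies over the bushing's flange; let go and leave it standing upright. Do not disturb the ball stand, the brass ring or the screwdriver.

Things in the scene. Friction and masses are not known exactly. Their poses are not given: they have to be found in the camera images.
- fixture: fixture fixed to the table: grey-painted steel plate 130 mm (x) by 210 mm (y), 10 mm thick, top face 40 mm above the table, on two aluminium side rails (16 mm wide, under the long edges), hollow underneath. On top a spigot, and 76 mm from it in +y a slot. Origin on the table under the plate's centre, z up
- spigot_seat (a point): where the bushing goes: on the spigot's axis, at the plate's top face. The spigot is steel, 30 mm across, 16 mm tall, its top 5 mm chamfered. Axes as the fixture: y points from the spigot to the slot, z up
- slot_mouth (a point): centre of the through slot in the fixture's plate, at the top face. The slot is 54 mm long along x and 16 mm wide along y, through the 10 mm plate; below it 30 mm of free space down to the table. Axes as the fixture
- bushing_center (a point): loose flanged aluminium bushing, standing flange-down on the table: flange 96 mm across, 10 mm thick; above it a round hub 56 mm across, up to 40 mm above the underside; a 34 mm bore right through. This point is on its axis, 20 mm above its underside; z is its axis (up). About 0.3 kg
- bushing: the same bushing; origin at the centre of its underside
- clamp_grip (a point): centre of the swing clamp's handle, on the stem axis: an upright black flat 44 mm long (x), 14 mm thick (y), 30 mm tall, on a steel stem 16 mm across. x points along the clamp's nose, z up. The clamp is loose, 101 mm tall, about 0.3 kg, and starts standing in the parking block, nose direction within 0.03 rad of the block's +x
- clamp: the same clamp; origin on the stem axis under the T-bar, 86 mm below clamp_grip, same axes. From the bottom: T-bar, neck 11 mm across and 13 mm long, round shoulder 32 mm across (underside 63 mm below clamp_grip), stem with nose, handle. With its shoulder on the fixture plate the bar's top is 3 mm under the plate and the nose 3 mm above the seated bushing's flange
- clamp_bar (a point): centre of the clamp's T-bar, on the stem axis, 81 mm below clamp_grip; bar 50 mm long (x), 12 mm wide (y), 10 mm tall, parallel to handle and nose; same axes
- clamp_nose (a point): tip of the clamp's flat nose (18 mm wide, 10 mm thick, on one side only): middle of its lower end edge, 42 mm from the stem axis in +x, 50 mm below clamp_grip; same axes
- parking_block: grey plastic block fixed to the table, 86 mm (x) by 48 mm (y), 34 mm tall, with a through slot 56 by 18 mm along x in which the clamp is parked, its shoulder on the block's top; lifting it 25 mm straight up frees it. Origin at the centre of its underside
- ball_stand: white ceramic reference ball on a conical steel foot, 44 mm across, 73 mm tall; bystander, origin under its foot
- ring_gauge: plain brass ring, 64 mm outside, 38 mm inside, 22 mm tall, lying flat; bystander, origin at the centre of its underside
- screwdriver: screwdriver 160 mm long lying on the table beyond the fixture; bystander, origin under its middle
There are look-alikes about, which are no part of the job. Leave any brown, red or turquoise look-alike of the bushing alone.

How it is judged:
By the outcome, as a careful person would: the job done as asked, in the order asked, and still so for the second after the job is handed in, with the robot touching nothing.
It also fails if it takes over 54 s, if anything falls off the work surface, if the arm or the gripper's body presses on something with over 40 N, if the wrist force passes 120 N, or if a joint passes its speed limit or range.

ROBOT

A 7-joint arm with a two-finger parallel gripper is mounted at the origin on the work surface. World frame = base frame: x ahead of the robot, y to its left, z up, the work surface at z = 0. Lengths are in m, angles in degrees, forces in N, time in s.
With the tool pointing down it reaches from about 0.425 to 0.825 m from the base axis. Payload 3.6 kg.
Tool frame: the origin (TCP) lies between the finger pads; the fingertips stand 14 mm ahead of it and the grasp point (between the pads) lies 5 mm behind it; x points along the fingers, y is the direction in which the jaws open and shut, and the axes are right-handed (so a half turn about x gives the same grasp; the last joint's range is limited). The gripper opens to 93 mm and grips with 3 to 60 N. Pads are 15 mm wide; open, the fingers measure 128 mm over their backs; the gripper's body (75 mm by 188 mm) begins 65 mm behind the grasp point.
Start: joints at [-67.638, 35.231, -0.722, 81.555, 0.464, 63.22, -2.315], TCP at [0.263, 0.594, 0.233] pointing down, gripper open.
Joint ranges: [-178.69, 178.69], [-17.37, 117.87], [-77.05, 75.6], [15.02, 138.74], [-78.02, 258.01], [0.78, 113.62], [-162.83, 162.83]. Speed limits (degrees/s): [159.86, 159.86, 180, 180, 180, 180, 180].

INTERFACE

Orientations are given as a 3x3 rotation matrix whose columns are the frame's x, y, z axes.
In Python, from station import robot, release, close_gripper, kin, viewer, readout gives the robot as it stands. Calls block until the motion is done:
- robot.move_ptp(position, orientation): joint-space move of the TCP to a pose.
- robot.line_to(position, rotation=None, v=0.15): straight line of the TCP; rotation=None keeps the orientation; v is the mean speed in m/s.
- robot.goto_joints(angles): joint-space move.
- release() and close_gripper(effort=None): open the fingers fully, or close them until they stop; effort is the grip in N (None keeps the last).
- robot.sleep(seconds).
- kin.solve_ik(position, orientation): joint angles nearest the present ones, or None.
- viewer.read_camera(name): name is "scene" or "top" or "wrist"; returns (picture, depth): 480x640x3 uint8, red, green, blue; 480x640 float32, m along the optical axis (not along the pixel's ray), 0 where there is no reading.
- viewer.camera_model(name): a dict with "mtx" (3x3 intrinsics, pixels), "distortion" ([k1, k2, p1, p2, k3] as OpenCV has them; the pictures are not rectified), "world_to_cam" (4x4, takes a point from world to camera coordinates). Camera axes: x right, y up, looking along -z (the intrinsics and any distortion apply to the point x, -y, -z); pixel columns grow to the right and rows downward; lengths in m; the calibration is good to about 2 mm. A picture is of the moment at which its call begins: read the wrist's pose just before it. camera_model takes no time and is no camera call; for the wrist camera it gives the pose at the moment of the call.
A pose or a line that the arm cannot do raises robot.IKError and nothing moves.
- robot.sign_off(): hands the job in, once; it reports no verdict.
Readings, each from a call of its own:
- readout.current_time_s(): time.
- readout.current_joints(): joint angles.
- readout.current_joint_velocities(): joint speeds.
- readout.current_effort(): joint torques, N m.
- readout.current_tool_pos(): TCP position.
- readout.current_tool_rot(): TCP orientation.
- readout.current_force(): force on the tool from outside, world axes, zero at the start.
- readout.current_ft_torque(): the same for the moment, N m.
- readout.current_grip_width(): opening from 0.0 (shut) to 1.0 (fully open).
Only numpy, scipy, OpenCV 4.12 (cv2) and the standard library are available. Lean on these libraries where they do the work, as an engineer would, in place of code of your own. Each camera call takes 0.05 s, during which the arm holds its last target. There are 200 camera calls.

## Working session

There is one attempt and no reset: what is moved stays moved. The work goes in short steps, each a Python script; the robot and the scene stay as the last script left them, time stands still between calls to the robot, and variables do not carry over. Pictures are saved under pics/ and viewed, about 8 in all and at most 12, crops included, and the job is handed in when it is done.

```bash
ls; mkdir -p pics
python3 - <<'E'
from station import robot, viewer, readout
import cv2,numpy as np
for n in("scene","top"):
    p,d=viewer.read_camera(n); np.savez(f"pics/{n}0.npz",p=p,d=d)
    cv2.imwrite(f"pics/{n}0.png",p[:,:,::-1])
    m=viewer.camera_model(n); print(n,m["mtx"],m["distortion"],np.round(m["world_to_cam"],4),(d>0).mean())
m=viewer.camera_model("wrist");print(m);print(readout.current_tool_pos(),readout.current_tool_rot(),readout.current_time_s())
E
```

```text
pics
scene [[481.50720675   0.         320.2318206 ]
 [  0.         481.50720675 236.87295055]
 [  0.           0.           1.        ]] [-0.00016686  0.          0.          0.          0.        ] [[ 0.3455  0.9384  0.0032 -0.2766]
 [-0.6383  0.2325  0.7338  0.2776]
 [ 0.6879 -0.2556  0.6794 -1.6598]
 [ 0.      0.      0.      1.    ]] 0.995966796875
top [[598.24158448   0.         318.59668632]
 [  0.         598.24158448 240.81185008]
 [  0.           0.           1.        ]] [-0.07031363  0.          0.          0.          0.        ] [[-0.0082 -0.9998  0.02    0.0545]
 [ 0.9818 -0.0043  0.1896 -0.5755]
 [-0.1895  0.0212  0.9816 -1.2443]
 [ 0.      0.      0.      1.    ]] 0.9961328125
{'mtx': array([[428.9933645 ,   0.        , 319.41417149],
       [  0.        , 428.9933645 , 246.0667816 ],
       [  0.        ,   0.        ,   1.        ]]), 'distortion': array([-0.08201615,  0.        ,  0.        ,  0.        ,  0.        ]), 'world_to_cam': array([[ 0.4053877 ,  0.91414069, -0.00275887, -0.64775162],
       [-0.87201343,  0.38579663, -0.30125328,  0.03444053],
       [-0.27432352,  0.12453015,  0.95354017, -0.39363365],
       [ 0.        ,  0.        ,  0.        ,  1.        ]])}
[0.26286751 0.59374091 0.23161557] [[-8.85088592e-04  4.04765525e-01  9.14420082e-01]
 [-2.11712393e-03  9.14417632e-01 -4.04766490e-01]
 [-9.99997367e-01 -2.29419484e-03  4.75981637e-05]] 0.1
```

View pics/top0.png

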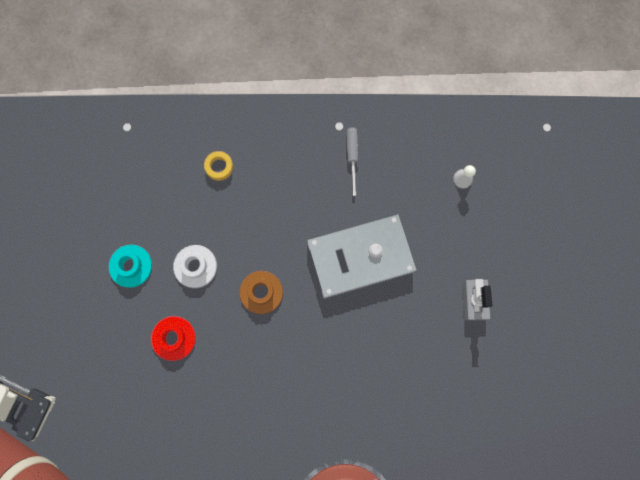

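View pics/scene0.png

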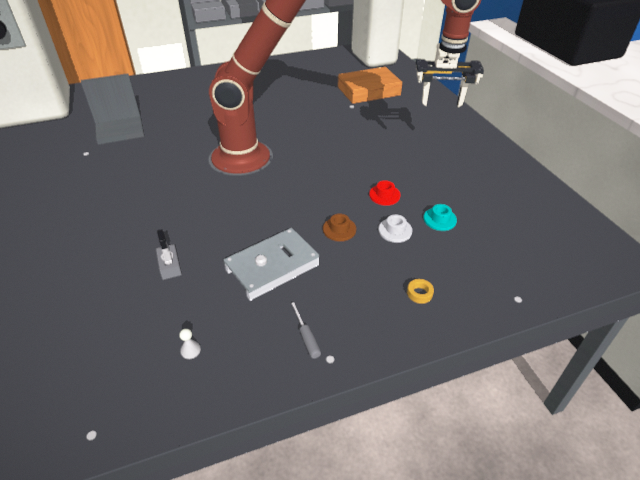

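The aluminium-grey bushing, the one wanted, is at top (195,266). Look-alikes are turquoise (129,266), brown (261,291), red (173,339), and the brass ring at (218,166). The fixture is at (361,256) with its slot at (342,261) and spigot at (376,250). The clamp in its parking block is at (480,298).

```bash
cat > h.py <<'E'
from station import robot, release, close_gripper, kin, viewer, readout
import cv2,numpy as np
from pathlib import Path
def rays(m,px):
    u=cv2.undistortPoints(np.float64(px).reshape(-1,1,2),m["mtx"],np.array(m["distortion"]))[:,0]
    T=m["world_to_cam"]; d=np.c_[u[:,0],-u[:,1],-np.ones(len(u))]@T[:3,:3]
    return -T[:3,:3].T@T[:3,3], d/np.linalg.norm(d,axis=1)[:,None]
def onplane(m,px,z):
    o,d=rays(m,px); return o+d*((z-o[2])/d[:,2])[:,None]
def proj(m,P):
    T=m["world_to_cam"]; c=np.atleast_2d(P)@T[:3,:3].T+T[:3,3]
    return cv2.projectPoints(c*[1,-1,-1],np.zeros(3),np.zeros(3),m["mtx"],np.array(m["distortion"]))[0][:,0]
def tri(ms,pxs):
    A=np.zeros((3,3));b=np.zeros(3);L=[]
    for m,p in zip(ms,pxs):
        o,d=rays(m,p);M=np.eye(3)-np.outer(d[0],d[0]);A+=M;b+=M@o;L.append((o,M))
    X=np.linalg.solve(A,b); return X,[np.linalg.norm(M@(X-o))*1e3 for o,M in L]
def down(deg):
    a=np.radians(deg); x=np.array([0,0,-1.]);y=np.array([np.cos(a),np.sin(a),0]);return np.c_[x,y,np.cross(x,y)]
def shot(name,cam="wrist"):
    m=viewer.camera_model(cam);p,d=viewer.read_camera(cam)
    cv2.imwrite(f"pics/{name}.png",p[:,:,::-1]);np.savez(f"pics/{name}.npz",p=p,d=d,**{k:np.array(v) for k,v in m.items()})
    return p,d,m
def load(name):
    z=np.load(f"pics/{name}.npz");return z["p"],z["d"],{k:z[k] for k in("mtx","distortion","world_to_cam")}
E
python3 - <<'E'
from h import *
np.set_printoptions(precision=4,suppress=True)
m=viewer.camera_model("top");s=viewer.camera_model("scene")
for n,px,px2 in [("bush hub top",(193,265),(397,221)),("spigot top",(376,249),(261,260)),("slot",(342,261),(288,251)),("handle",(487,296),(165,242)),("block",(478,300),(169,262))]:
    print(n,onplane(m,[px],0.04),*tri([m,s],[[px],[px2]]))
w=viewer.camera_model("wrist");T=w["world_to_cam"];R=readout.current_tool_rot();c=-T[:3,:3].T@T[:3,3]
print("cam in tool",R.T@(c-readout.current_tool_pos()),"axes",(R.T@T[:3,:3].T))
for a in range(0,360,30):
    print(a,[ (None if q is None else np.round(q,0)[[0,6]]) for q in [kin.solve_ik(np.array(p),down(a)) for p in ([.53,.32,.2],[.55,-.02,.2],[.47,-.28,.2])]])
E
```

```text
bush hub top [[0.5262 0.3244 0.04  ]] [0.5277 0.3276 0.0373] [np.float64(2.789294619591387), np.float64(2.7892946195913453)]
spigot top [[ 0.5598 -0.0754  0.04  ]] [ 0.5583 -0.0728  0.0504] [np.float64(1.3804615966643994), np.float64(1.3804615966644107)]
slot [[ 0.5335 -0.0002  0.04  ]] [0.5353 0.0031 0.0355] [np.float64(3.7132974644757897), np.float64(3.7132974644757883)]
handle [[ 0.4543 -0.3161  0.04  ]] [ 0.4504 -0.2948  0.0901] [np.float64(5.846559885113218), np.float64(5.8465598851131935)]
block [[ 0.4458 -0.2957  0.04  ]] [ 0.4485 -0.2981  0.0169] [np.float64(4.210018527243779), np.float64(4.210018527243787)]
cam in tool [-0.1523 -0.0008 -0.0853] axes [[ 0.0005  0.3012 -0.9536]
 [ 1.      0.0005  0.0006]
 [ 0.0007 -0.9536 -0.3012]]
0 [array([-43., -24.]), array([-15.,  14.]), array([-2., 60.])]
30 [array([-38.,   2.]), array([-10.,  39.]), array([ 5., 82.])]
60 [array([-34.,  28.]), array([-6., 65.]), array([ 11., 105.])]
90 [array([-30.,  53.]), array([-2., 91.]), array([ 14., 132.])]
120 [array([-25.,  79.]), array([  3., 117.]), array([ 19., 158.])]
150 [array([-20., 104.]), array([  9., 141.]), array([  -8., -139.])]
180 [array([-16., 129.]), array([ -37., -137.]), array([  -8., -109.])]
210 [array([-11., 154.]), array([ -37., -107.]), array([ -8., -79.])]
240 [array([ -66., -113.]), array([-37., -77.]), array([ -4., -56.])]
270 [array([-56., -99.]), array([-26., -64.]), array([-10., -14.])]
300 [array([-52., -74.]), array([-23., -38.]), array([-9., 13.])]
330 [array([-47., -49.]), array([-19., -12.]), array([-6., 37.])]
```

Run:
```python
from h import *
robot.move_ptp(np.array([.527,.345,.2]),down(0));print(readout.current_time_s())
shot("b1")
robot.line_to(np.array([.487,.345,.2]),v=.25);print(readout.current_time_s())
shot("b2")
a=cv2.imread("pics/b1.png");b=cv2.imread("pics/b2.png")
cv2.imwrite("pics/b12.png",cv2.resize(np.hstack([a,b]),(800,300)))
```

```text
1.4667
1.825
```

View pics/b12.png

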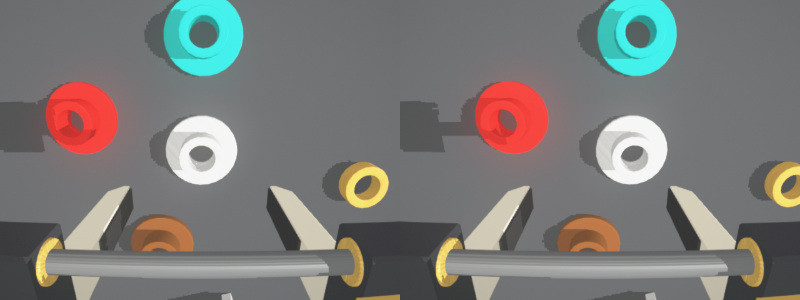

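The crop shows the white-grey bushing at b1 full-resolution (322,240) and b2 (370,240). It has a round hub and flange and isn't brown, red or turquoise, so the choice is confirmed.

```bash
cat >> h.py <<'E'
def cloud(d,m):
    v,u=np.mgrid[0:480,0:640];px=np.c_[u.ravel(),v.ravel()]
    o,r=rays(m,px);f=-m["world_to_cam"][2,:3];P=o+r*(d.ravel()/(r@f))[:,None]
    return P.reshape(480,640,3)
E
python3 - <<'E'
from h import *
np.set_printoptions(precision=4,suppress=True)
ms=[];pf=[];pb=[]
for n in("b1","b2"):
    p,d,m=load(n);h=cv2.cvtColor(p,cv2.COLOR_RGB2HSV)
    w=((h[...,1]<40)&(h[...,2]>130)).astype(np.uint8);w[300:]=0
    cs,_=cv2.findContours(w,cv2.RETR_EXTERNAL,cv2.CHAIN_APPROX_NONE);c=max(cs,key=cv2.contourArea)
    e=cv2.fitEllipse(cv2.convexHull(c));ms.append(m);pf.append([e[0]])
    P=cloud(d,m);k=np.zeros((480,640),np.uint8);cv2.drawContours(k,[c],-1,1,-1)
    t=(k>0)&(P[...,2]>.034);q=P[t];
    cc,r=cv2.minEnclosingCircle((q[:,:2]*1e3).astype(np.float32));
    hub=cv2.findContours(t.astype(np.uint8),0,1)[0];eh=cv2.fitEllipse(max(hub,key=len));pb.append([eh[0]])
    print(n,e,"hub",eh,"depth: ztop",np.median(q[:,2]),"hubcircle",cc,r,"floor z",np.median(P[100:200,400:500,2]))
    print("flange ctr on z=.01",onplane(m,[e[0]],.01))
    print("hub on .04",onplane(m,[eh[0]],.04))
print("tri flange",tri(ms,pf),"\ntri hub",tri(ms,pb))
E
```

```text
b1 ((322.4966735839844, 239.10665893554688), (113.54512023925781, 115.6462173461914), 58.67277526855469) hub ((321.87384033203125, 252.3054656982422), (68.81452178955078, 71.07859802246094), 86.33453369140625) depth: ztop 0.04019968842088803 hubcircle (525.285400390625, 365.268310546875) 66.2968521118164 floor z 0.00019088533983219191
flange ctr on z=.01 [[0.5266 0.3299 0.01  ]]
hub on .04 [[0.526  0.3282 0.04  ]]
b2 ((370.277587890625, 238.9380340576172), (111.99015045166016, 116.04630279541016), 60.76589584350586) hub ((374.1045837402344, 251.51878356933594), (67.76227569580078, 71.72606658935547), 71.66983795166016) depth: ztop 0.0401323629382799 hubcircle (510.88104248046875, 366.791015625) 69.99993896484375 floor z 0.0001889279302014213
flange ctr on z=.01 [[0.5259 0.3296 0.01  ]]
hub on .04 [[0.5255 0.3285 0.04  ]]
tri flange (array([0.5266, 0.328 , 0.0041]), [np.float64(0.10447056754906633), np.float64(0.10447056754921738)]) 
tri hub (array([0.526 , 0.3273, 0.0368]), [np.float64(0.13006557238189007), np.float64(0.13006557238182503)])
```

Run:
```python
from h import *
robot.move_ptp(np.array([.53,-.07,.26]),down(0));print(readout.current_time_s())
shot("f1")
robot.line_to(np.array([.58,-.07,.26]),v=.25)
shot("f2")
robot.move_ptp(np.array([.47,-.31,.26]),down(0))
shot("c1")
robot.line_to(np.array([.43,-.31,.26]),v=.25)
shot("c2");print(readout.current_time_s())
I=[cv2.imread(f"pics/{n}.png") for n in("f1","f2","c1","c2")]
cv2.imwrite("pics/fc.png",cv2.resize(np.vstack([np.hstack([I[0],I[1]]),np.hstack([I[2],I[3]])]),(800,600),interpolation=cv2.INTER_AREA))
```

```text
3.4333
5.325
```

View pics/fc.png

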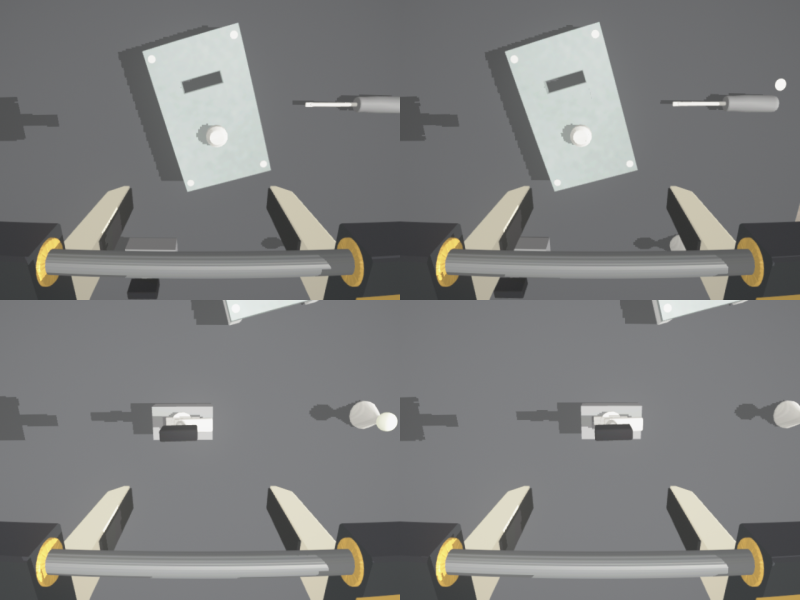

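Views f1/f2 show the slot at f1 full-resolution (323,131) and the spigot at (347,217). Views c1/c2 show the black handle at c1 (285,213), with the nose pointing right, which is world +x.

Run:
```python
from h import *
np.set_printoptions(precision=4,suppress=True)
def inpl(m,c,z): return onplane(m,c.reshape(-1,2),z)[:,:2].astype(np.float32)*1000
R={k:[] for k in("slot","spig","hand","block")};ms={k:[] for k in("f","c")}
for n in("f1","f2"):
    p,d,m=load(n);P=cloud(d,m);ms["f"].append(m);z=P[...,2]
    g=(z>.037)&(z<.3);g[300:]=0
    g=g.astype(np.uint8);cs,hi=cv2.findContours(g,cv2.RETR_CCOMP,cv2.CHAIN_APPROX_NONE)
    i=max(range(len(cs)),key=lambda i:cv2.contourArea(cs[i]));hs=[c for c,h in zip(cs,hi[0]) if h[3]==i];c=max(hs,key=cv2.contourArea)
    pl=cv2.minAreaRect(inpl(m,cs[i],.04));sl=cv2.minAreaRect(inpl(m,c,.04))
    print(n,"plate",pl,np.median(z[(z>.037)&(z<.043)]),"\n slot",sl)
    R["slot"].append([cv2.minAreaRect(c)[0]])
    t=(z>.053)&(z<.06);t[300:]=0;c=max(cv2.findContours(t.astype(np.uint8),0,1)[0],key=len)
    e=cv2.fitEllipse(c);R["spig"].append([e[0]]);print(" spigot",e,onplane(m,[e[0]],.056),np.median(z[t]))
for n in("c1","c2"):
    p,d,m=load(n);P=cloud(d,m);ms["c"].append(m);z=P[...,2].copy();z[300:]=0
    v=(p.max(2)<60)
    z[:,:200]=0;z[:,450:]=0
    t=(z>.107)&(z<.2);c=max(cv2.findContours(t.astype(np.uint8),0,1)[0],key=len)
    print(n,"handle",np.median(z[t]),cv2.minAreaRect(inpl(m,c,np.median(z[t]))));R["hand"].append([cv2.minAreaRect(c)[0]])
    t=(z>.031)&(z<.2);c=max(cv2.findContours(((z>.02)&(z<.037)).astype(np.uint8),0,1)[0],key=len)
    b=(z>.03)&(z<.037);Q=P[b][:,:2].astype(np.float32)*1000
    print(" block",np.median(P[b][:,2]),cv2.minAreaRect(Q))
    b=(z>.05)&(z<.062);Q=P[b][:,:2].astype(np.float32)*1000
    print(" nose/other",np.median(P[b][:,2]),cv2.minAreaRect(Q),Q[:,0].max(),Q[:,0].min())
for k,s in(("slot","f"),("spig","f"),("hand","c")): print(k,tri(ms[s],R[k]))
```

```text
f1 plate ((543.7633666992188, -43.25775146484375), (130.54893493652344, 210.8465576171875), 15.695850372314453) 0.040302303519062305 
 slot ((531.7450561523438, 0.3199272155761719), (55.410160064697266, 17.665281295776367), 16.00634002685547)
 spigot ((346.4924621582031, 219.10223388671875), (28.552268981933594, 30.610916137695312), 86.31232452392578) [[ 0.5521 -0.0724  0.056 ]] 0.055872957755690233
f2 plate ((543.7533569335938, -43.405731201171875), (130.76821899414062, 210.96522521972656), 15.739228248596191) 0.04035139790764203 
 slot ((532.0145874023438, 0.14307689666748047), (54.99563217163086, 17.048362731933594), 16.01515769958496)
 spigot ((288.5683288574219, 218.76429748535156), (29.55908966064453, 29.89436149597168), 132.5021514892578) [[ 0.5527 -0.0726  0.056 ]] 0.05581029309954602
c1 handle 0.11213035437146854 ((445.1735534667969, -296.11846923828125), (43.422203063964844, 14.764138221740723), 0.07641632109880447)
 block 0.03430809624850906 ((479.26690673828125, -227.85061645507812), (235.75924682617188, 97.6949462890625), 63.86119842529297)
 nose/other 0.0570667816920384
[... 167 characters left out ...]
69, -296.12103271484375), (43.37289047241211, 14.744386672973633), 1.9084783792495728)
 block 0.03427403230481452 ((464.0884704589844, -231.92324829101562), (205.6826934814453, 95.28038787841797), 73.95076751708984)
 nose/other 0.057031773368569294 ((461.38909912109375, -296.1121520996094), (51.904354095458984, 18.154987335205078), 1.8976554870605469) 487.4326 435.36612
slot (array([0.5319, 0.0002, 0.0387]), [np.float64(0.10248989472421777), np.float64(0.10248989472421911)])
spig (array([ 0.5524, -0.0735,  0.052 ]), [np.float64(0.07156488924002775), np.float64(0.07156488924002817)])
hand (array([ 0.4453, -0.2962,  0.1118]), [np.float64(0.008450429763180415), np.float64(0.00845042976334319)])
```

Run:
```python
from h import *
np.set_printoptions(precision=4,suppress=True)
robot.move_ptp(np.array([.58,-.04,.26]),down(90));print(readout.current_time_s(),readout.current_joints())
p,d,m=shot("f3");P=cloud(d,m);z=P[...,2]
g=(z>.037)&(z<.07);g[300:]=0
cs,hi=cv2.findContours(g.astype(np.uint8),cv2.RETR_CCOMP,cv2.CHAIN_APPROX_NONE)
i=max(range(len(cs)),key=lambda i:cv2.contourArea(cs[i]));c=max([c for c,h in zip(cs,hi[0]) if h[3]==i],key=cv2.contourArea)
print("slot",cv2.minAreaRect(onplane(m,c.reshape(-1,2),.04)[:,:2].astype(np.float32)*1000))
t=(z>.053)&(z<.06);t[300:]=0;c=max(cv2.findContours(t.astype(np.uint8),0,1)[0],key=len)
e=cv2.fitEllipse(c);print(" spigot",e,onplane(m,[e[0]],.056))
```

```text
6.5083 [ 3.5055 27.6008 -2.4837 91.1011  1.4033 61.3549 90.4533]
slot ((531.4505004882812, 0.054772377014160156), (55.59253692626953, 17.553998947143555), 15.536558151245117)
 spigot ((12.797633171081543, 81.99076080322266), (22.549304962158203, 74.44989013671875), 171.9152069091797) [[ 0.4643 -0.2943  0.056 ]]
```

Run:
```python
from h import *
np.set_printoptions(precision=4,suppress=True)
T=readout.current_time_s
robot.move_ptp(np.array([.526,.3283,.12]),down(0))
robot.line_to(np.array([.526,.3283,.029]),v=.12);print(T(),readout.current_tool_pos(),readout.current_force())
close_gripper(30);print(T(),readout.current_grip_width()*93,readout.current_force())
robot.line_to(np.array([.526,.3283,.14]),v=.15);print(T(),readout.current_grip_width()*93,readout.current_force())
robot.move_ptp(np.array([.5523,-.073,.14]),down(0));print(T(),readout.current_tool_pos())
robot.line_to(np.array([.5523,-.073,.090]),v=.12);print(T(),readout.current_tool_pos(),readout.current_force())
shot("s1");shot("s1s","scene")
a=cv2.imread("pics/s1.png");b=cv2.resize(cv2.imread("pics/s1s.png")[180:330,160:380],(640,436))
cv2.imwrite("pics/s1c.png",cv2.resize(np.hstack([a[:436],b]),(800,272),interpolation=cv2.INTER_AREA))
```

```text
9.1583 [0.5267 0.3285 0.0297] [-0.0241 -0.6255  0.3908]
9.85 55.55398726889387 [0.4026 0.4072 0.0472]
10.7417 55.23677291237578 [-0.0378  0.0606 -3.8168]
12.2333 [ 0.5528 -0.0707  0.1398]
12.8 [ 0.5528 -0.0725  0.0901] [ 0.1842 -0.6794 -2.5018]
```

View pics/s1c.png

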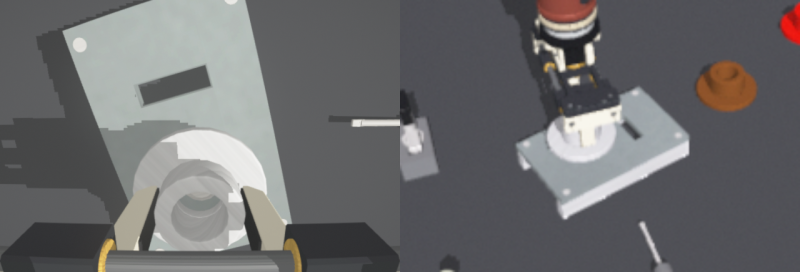

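The bushing is held over the spigot, and the spigot top shows within the bore at crop (203,205). Lowering in small steps with a force check.

Run:
```python
from h import *
np.set_printoptions(precision=4,suppress=True)
T=readout.current_time_s
for z in(.080,.075,.0715,.0695):
    robot.line_to(np.array([.5523,-.073,z]),v=.06);f=readout.current_force();print(z,T(),readout.current_tool_pos(),f)
    if np.linalg.norm(f-[0,0,-3])>15: print("stop");break
```

```text
0.08 13.2167 [ 0.5521 -0.0729  0.0797] [-0.1528 -0.2664 -3.3658]
0.075 13.4667 [ 0.5522 -0.0729  0.0747] [ 0.0438 -0.1432 -3.9282]
0.0715 13.7167 [ 0.5522 -0.0729  0.0713] [-0.0891  0.338  -3.8351]
0.0695 13.9667 [ 0.5523 -0.0729  0.0694] [ 0.8457  0.3129 -3.4314]
```

Run:
```python
from h import *
np.set_printoptions(precision=4,suppress=True)
T=readout.current_time_s
robot.line_to(np.array([.5523,-.073,.0688]),v=.03);print(readout.current_force())
release();print(T(),readout.current_grip_width())
robot.line_to(np.array([.5523,-.073,.15]),v=.15)
robot.move_ptp(np.array([.5523,-.10,.25]),down(0));print(T())
p,d,m=shot("s2");P=cloud(d,m);z=P[...,2].copy();z[310:]=0
for lo,hi in((.046,.054),(.075,.086)):
    t=(z>lo)&(z<hi);t[:,:200]=0;t[:,450:]=0;q=P[t];A=np.c_[q[:,:2],np.ones(len(q))];print(len(q),np.median(q[:,2]),"slope",np.linalg.lstsq(A,q[:,2],rcond=None)[0][:2])
    c=max(cv2.findContours(t.astype(np.uint8),0,1)[0],key=len);print(" ctr",[x*1 for x in cv2.minEnclosingCircle(onplane(m,c.reshape(-1,2),np.median(q[:,2]))[:,:2].astype(np.float32)*1e3)])
```

```text
[-0.418   0.8469  0.1187]
15.0083 0.9995548100549718
16.1917
6475 0.0502914986637521 slope [-0.0011 -0.0028]
 ctr [(551.1817016601562, -74.04888916015625), 47.99711227416992]
2698 0.08020346613895138 slope [-0.001  -0.0022]
 ctr [(551.2279052734375, -73.99247741699219), 27.994985580444336]
```

The bushing is seated flat, with flange top at 50.3 mm, hub top at 80.2 mm and negligible slope. Next, the clamp.

Run:
```python
from h import *
np.set_printoptions(precision=4,suppress=True)
T=readout.current_time_s
R=down(91.5)
robot.move_ptp(np.array([.4452,-.2961,.18]),R);print(T(),readout.current_joints()[6])
robot.line_to(np.array([.4452,-.2961,.092]),v=.12);robot.sleep(.1);print(T(),readout.current_tool_pos(),readout.current_force())
close_gripper(35);print(T(),readout.current_grip_width()*93,readout.current_force(),readout.current_tool_pos())
robot.line_to(np.array([.4452,-.2961,.135]),v=.08);print(T(),readout.current_grip_width()*93,readout.current_force())
robot.line_to(np.array([.4452,-.2961,.20]),v=.15)
robot.move_ptp(np.array([.5317,.0001,.20]),down(105.75));robot.sleep(.2);print(T(),readout.current_tool_pos(),readout.current_joints(),readout.current_force())
p,d,m=shot("i1");shot("i1s","scene");shot("i1t","top")
a=cv2.imread("pics/i1.png");b=cv2.resize(cv2.imread("pics/i1s.png")[150:330,160:400],(640,480))
cv2.imwrite("pics/i1c.png",cv2.resize(np.hstack([a,b]),(800,300),interpolation=cv2.INTER_AREA))
```

```text
17.8083 120.35038301995893
18.7917 [ 0.4458 -0.2964  0.0929] [ 0.1684 -0.1425 -0.644 ]
20.025 14.008099570323461 [-0.4858 -0.031   0.0622] [ 0.4452 -0.2962  0.092 ]
20.7167 13.900380107789724 [ 0.216   0.3011 -3.6882]
22.675 [ 0.5317 -0.0019  0.2   ] [  3.8666  27.0845  -8.8924 103.5172   5.3509  49.8094  98.0307] [-0.6305 -0.292  -2.232 ]
```

View pics/i1c.png

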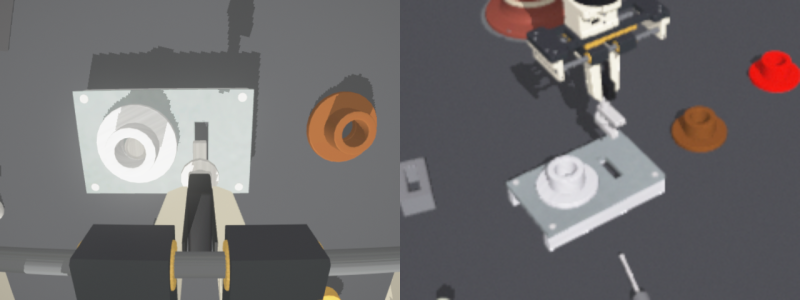

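The clamp is held with its nose toward fixture +x. Its bar is above the slot, with the slot at wrist crop (201,132) and the bar at (200,152). Lowering in steps with force guards.

Run:
```python
from h import *
np.set_printoptions(precision=4,suppress=True)
T=readout.current_time_s
robot.line_to(np.array([.5317,.0001,.127]),v=.12);robot.sleep(.3)
f0=readout.current_force();print(T(),readout.current_tool_pos(),readout.current_tool_rot()[:,1],f0)
for z in(.121,.118,.114,.109,.104,.101,.0992,.0984,.098):
    robot.line_to(np.array([.5317,.0001,z]),v=.04);f=readout.current_force();print(z,readout.current_tool_pos(),f-f0)
    if np.linalg.norm(f-f0)>8: print("stop");break
print(T())
```

```text
23.8833 [0.532  0.0001 0.1276] [-0.2714  0.9625 -0.0003] [ 0.9025 -0.3519 -2.9203]
0.121 [0.5313 0.0001 0.1206] [-0.8808  1.1967 -1.0022]
0.118 [0.5315 0.0001 0.1177] [-1.2647  0.0483 -1.0362]
0.114 [0.5314 0.0001 0.1137] [-0.7652  0.126  -0.3431]
0.109 [0.5314 0.0001 0.1086] [-1.1042  0.4103 -0.1953]
0.104 [0.5314 0.0001 0.1037] [-0.7242  0.3488 -0.1058]
0.101 [0.5315 0.0001 0.1008] [-1.0253  0.126  -0.6294]
0.0992 [0.5316 0.0001 0.0991] [-0.466   0.642  -0.5957]
0.0984 [0.5317 0.0001 0.0984] [-0.7091  0.8068 -0.2152]
0.098 [0.5317 0.0001 0.098 ] [-0.541   0.4506 -0.1517]
26.2333
```

Run:
```python
from h import *
np.set_printoptions(precision=4,suppress=True)
T=readout.current_time_s
P=np.array([.5317,.0001,.098])
for z in(.0976,.0972,.0968):
    robot.line_to(np.array([*P[:2],z]),v=.03);f=readout.current_force();print(z,f)
    if f[2]>2: break
P[2]=min(.098,z+.0006)
robot.line_to(P,v=.03)
for a in np.arange(105.75-11.25,15,-11.25):
    robot.move_ptp(P,down(a));f=readout.current_force();print(round(a,1),T(),readout.current_tool_pos(),f,readout.current_ft_torque())
    if np.linalg.norm(f-[0,0,-3])>15: print("stop");break
```

```text
0.0976 [-1.0679  0.5045  2.1465]
94.5 27.0 [0.5319 0.0004 0.098 ] [-0.6088 -0.6316 -0.7236] [ 0.1231 -0.0449  0.0076]
83.2 27.2667 [0.5319 0.0003 0.098 ] [ 0.1723  0.3831 -1.6792] [ 0.0928 -0.0757 -0.0527]
72.0 27.5333 [0.5318 0.0001 0.098 ] [ 0.389   0.6538 -1.8319] [ 0.0489 -0.0367 -0.036 ]
60.8 27.7917 [0.5318 0.0001 0.098 ] [ 0.5297 -0.4925 -0.6469] [-0.0308 -0.0851  0.043 ]
49.5 28.05 [0.5317 0.0001 0.098 ] [ 0.7581 -0.2266 -0.5225] [-0.0235 -0.101  -0.015 ]
38.2 28.3083 [0.5317 0.0001 0.098 ] [-0.4147 -0.4066 -0.1644] [-0.052  -0.0765 -0.0526]
27.0 28.575 [0.5316 0.     0.098 ] [ 0.0311 -0.4213 -1.1811] [-0.0859 -0.0352 -0.0283]
15.8 28.8417 [0.5316 0.     0.098 ] [-0.694   0.2533  0.3212] [-0.1165  0.0382 -0.021 ]
```

Run:
```python
from h import *
np.set_printoptions(precision=4,suppress=True)
T=readout.current_time_s
P=np.array([.5317,.0001,.0976])
robot.line_to(P,v=.03);robot.sleep(.2);print(readout.current_force(),readout.current_tool_pos(),readout.current_tool_rot()[:,1])
release();print(T())
robot.line_to(P+[0,0,.08],v=.12)
robot.move_ptp(np.array([.545,-.06,.27]),down(0));robot.sleep(.2);print(T())
p,d,m=shot("e1");shot("e1s","scene");shot("e1t","top");C=cloud(d,m);z=C[...,2].copy();z[300:]=0
def rect(lo,hi):
    t=(z>lo)&(z<hi);t[:,:200]=0;t[:,450:]=0;return C[t]
q=rect(.115,.125);print("handle top",len(q),np.median(q[:,2]),cv2.minAreaRect(q[:,:2].astype(np.float32)*1e3),np.ptp(q[:,2]))
q=rect(.060,.066);print("nose top",np.median(q[:,2]),cv2.minAreaRect(q[:,:2].astype(np.float32)*1e3))
q=rect(.047,.0535);print("flange top",np.median(q[:,2]))
q=rect(.075,.085);print("hub top",np.median(q[:,2]),cv2.minEnclosingCircle(q[:,:2].astype(np.float32)*1e3))
a=cv2.imread("pics/e1.png");b=cv2.resize(cv2.imread("pics/e1s.png")[180:330,180:380],(640,480))
cv2.imwrite("pics/e1c.png",cv2.resize(np.hstack([a,b]),(800,300),interpolation=cv2.INTER_AREA))
```

```text
[-1.3001  0.3443  5.3229] [0.5317 0.     0.0979] [0.9622 0.2723 0.0002]
30.6
32.1333
handle top 1280 0.11813211322400907 ((530.6189575195312, -1.656179428100586), (14.197232246398926, 44.35332107543945), 15.982794761657715) 0.0061241735160670885
nose top 0.06312564572448964 ((539.0223999023438, -44.330204010009766), (47.27799987792969, 99.03922271728516), 28.988027572631836)
flange top 0.05032995638702098
hub top 0.08018504631494525 ((545.72314453125, -48.68844223022461), 53.697044372558594)
```

View pics/e1c.png

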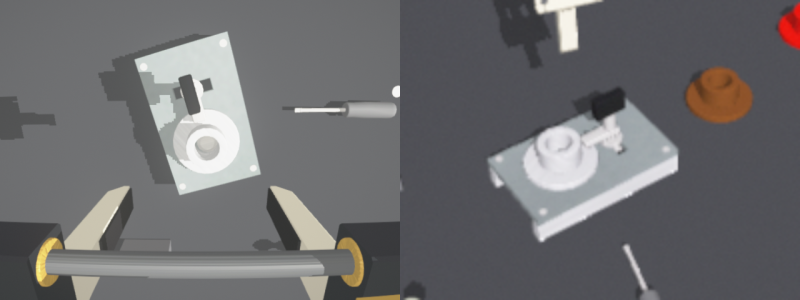

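The view shows the clamp upright, with its handle at crop (190,95) and its nose over the flange at (195,117). Heights match the expected values: handle top 118.1 mm against 118, and nose top 63.1 mm against 63. The bystanders are where they were.

```bash
python3 -c "
from h import *
robot.sign_off();print(readout.current_time_s())"
```

```text
the job is handed in; nothing more can be done
the job is handed in; nothing more can be done
```

The bushing is seated on the spigot and the swing clamp is locked over its flange. I handed the job in shortly after 32 s of robot time, against the 54 s limit.

- **Bushing:** I chose the grey aluminium one and left the brown, red and turquoise ones alone. It sits flat on the plate, with its flange top at 50.3 mm (expected 50), its hub top at 80.2 mm (expected 80) and no measurable tilt.
- **Clamp:** It went down through the slot without jamming until its shoulder touched the plate, then turned 90° with almost no resistance. It stands upright after release: handle top at 118.1 mm (expected 118), nose top at 63.1 mm (expected 63), nose over the flange.
- **Forces and bystanders:** The largest reading I logged was about 5 N, when setting the clamp down. The last close-up shows the screwdriver in place. I did not measure the screwdriver, ball stand or brass ring again afterwards; the arm never went near them.

**Checks that failed or disagreed:**
- In one extra view my spigot detection picked up the clamp handle instead, so I ignored that value. The slot in the same view agreed with the earlier ones to 0.5 mm.
- In the final picture the position fits for the nose and hub picked up neighbouring parts. I used only their heights and the picture itself, so the final nose position was judged by eye. The bar under the plate could not be seen; its lock follows from the 90° turn and the shoulder height.

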